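# Lock an inkstone blank into its carving jig with a screwdriver

### The job

Take the yellow screwdriver out of its stand, seat its blade in the slot of the brass screw on the carving jig, push the screw down against its spring and, keeping it pushed down, turn it clockwise (seen from above) to its stop, so that its red finger swings over the stone blank. Then put the screwdriver back in its own yellow-banded stand, hanging upright by its guard, and let go of it; leave the chisel and the burnisher in their stands.

Things in the scene. Friction and masses are not known exactly. Their poses are not given: they have to be found in the camera images.
- driver: Loose upright screwdriver, 0.11 to 0.22 kg. Origin: centre of the underside of its round dark finger guard (48 mm wide, 6 mm thick); z up. Yellow handle above, 24 mm along x, 36 mm along y, from 6 to 70 mm up, black stripe on top along y. Below: 12 mm shaft and flat blade, 16 mm wide along y (as the handle's wide side), 3 mm thick, same either way round, ending 75 mm below the origin.
- driver_grip (a point): Good grasp point on the screwdriver's handle: on its axis, 40 mm above its origin; axes as the screwdriver's. Grip across the 24 mm (along its x), firmly, 80 N or more.
- driver_tip (a point): Centre of the end of the screwdriver's blade, 75 mm below its origin; axes as the screwdriver's.
- driver_stand: Fixed round wooden stand with a yellow band, 60 mm wide, 90 mm tall (foot disc 84 mm wide); origin on the table under its centre. A 28 mm bore opens at the top and ends 6 mm above the table. The screwdriver hangs in it, guard on the rim, its origin 90 mm above this one. The other two tools have like stands with grey and black bands.
- jig: Fixed plywood board 190 (x) by 150 by 20 mm, origin on the table 10 mm beyond its centre in x, x away from the robot. On it a dark inkstone blank, top 46 mm above the table; beyond it the brass screw, 50 mm along x from this origin, with a red finger 14 mm wide under its head, reaching 60 mm from the screw's axis, that turns with it and ends over the stone.
- screw_slot (a point): Centre of the slot's floor in the brass screw head, turning and sinking with it, 59 mm above the table when not pushed; z up, slot along y (same either way round). Head 40 mm wide, rim 13 mm above this floor. Slot 30 mm long, 7 mm wide in its lower 7 mm, then flanks open at 45 degrees to 19 mm at the top. The blade has about 0.25 rad of play in it either way.
- screw_turn (a joint): Turn of the screw in rad, growing clockwise seen from above: starts between 0 and 0.3, stop at 1.4. It stays where it is left (friction about 0.06 N m).
- screw_push (a joint): How far the screw head is pushed down in m: 0 when free, hard stop at 0.005. Spring: about 2 N to start, about 5 N at 2 mm, about 11 N at the stop. Springs back up when released.
- chisel: Leave alone: chisel with a round dark wood handle, hanging by its guard in the stand with a grey band. Origin: centre of the guard's underside, 90 mm above the table; its top is 162 mm above the table. The three stands are in a row along y about 130 mm apart, in any order.
- burnisher: Leave alone: burnisher with a round black handle, hanging by its guard in the stand with a black band. Origin as the chisel's; its top is 164 mm above the table.
Not all that is in view belongs to the job. There is more than one size of the driver; the one meant has the size given above. Leave any purple look-alike of the driver_stand alone.

How it is judged (in metres and radians):
On the way, in this order (a step that is already met when the one before it is completed fails the run):
1. the blade is seated in the slot and pushes the screw down, before it is turned (distance between driver_tip and screw_slot below 0.015 m and z of driver_tip in the frame of screw_slot below 0.006 m and value of joint screw_push above 0.002 m and value of joint screw_turn below 0.6 rad), for 0.2 s.
2. the screw is turned to its stop with the blade still seated and pushing it down (distance between driver_tip and screw_slot below 0.015 m and z of driver_tip in the frame of screw_slot below 0.006 m and value of joint screw_push above 0.002 m and value of joint screw_turn above 1.2 rad), for 0.2 s.
At the end, for the whole second after the job is handed in: The screw is turned to its stop (above 1.2 of 1.4 rad) and has sprung back up (pushed less than 1 mm); the screwdriver hangs at rest in its own stand, upright within 10 degrees, its guard on the rim (origin 84 to 96 mm above the stand's foot, within 16 mm of its axis) and released (value of joint screw_turn above 1.2 rad and value of joint screw_push below 0.001 m and horizontal distance between driver and driver_stand below 0.016 m and z of driver in the frame of driver_stand between 0.084 and 0.096 m and angle between driver's own z axis and vertical below 0.18 rad and linear speed of driver below 0.02 m/s); the robot touches nothing.
It fails at once if the screw is turned through its middle (0.65 to 1.1 rad) without the blade down in its slot, or not pushed down by 1 mm (value of joint screw_turn between 0.65 and 1.1 rad and (distance between driver_tip and screw_slot above 0.015 m or z of driver_tip in the frame of screw_slot above 0.01 m or value of joint screw_push below 0.001 m)).
It fails at once if the chisel or the burnisher is moved by more than 30 mm or tipped by more than 20 degrees (distance of any of chisel, burnisher from where it was at the start of the episode above 0.03 m or angle between any of chisel, burnisher's own z axis and vertical above 0.35 rad).
It also fails if it takes over 61 s, if anything falls off the work surface, if the arm or the gripper's body presses on something with over 40 N, if the wrist force passes 120 N, or if a joint passes its speed limit or range.

### The arm

A 6-joint arm with a two-finger parallel gripper is mounted at the origin on the work surface. World frame = base frame: x ahead of the robot, y to its left, z up, the work surface at z = 0. Lengths are in mm, angles in rad, forces in N, time in s.
With the tool pointing down it reaches from about 400 to 925 mm from the base axis. Payload 12.5 kg.
Tool frame: the origin (TCP) lies where the fingers leave the gripper's body, on its centre line; the fingertips stand 78 mm ahead of it and the grasp point (between the pads) lies 59 mm ahead of it; z points along the fingers, y is the direction in which the jaws open and shut (so a half turn about z gives the same grasp; the last joint's range is limited). The gripper opens to 95 mm and grips with 3 to 60 N. Pads are 20 mm wide; open, the fingers measure 119 mm over their backs; the gripper's body (75 mm by 180 mm) begins 59 mm behind the grasp point.
Start: joints at [-1.267, 0.491, 1.559, -0, 1.092, -0.106], TCP at [249.038, -573.252, 292.261] pointing down, gripper open.
Joint ranges: [-3.1, 3.1], [-0.84, 2.19], [0.05, 2.79], [-1.13, 4.28], [0.06, 2.93], [-2.69, 2.69]. Speed limits (rad/s): [2.22, 2.22, 2.79, 3.14, 3.14, 3.14].

### API

Orientations are given as [roll, pitch, yaw] about the fixed x, y, z axes, in that order (R = Rz(yaw) Ry(pitch) Rx(roll)).
In Python, from cell import env, viewer, ticket, search_frame gives the robot as it stands.
- The arm moves only by the shell command python3 -m inch 'ROWS'. ROWS is a JSON object of lists of equal length, an entry for each row: "hand": the opening, from 0 (shut) to 1 (fully open); "delta_pos": the shift along the tool's x, y, z in cm, a list of three; "turn": the turn about the tool's z in rad. A call has 1 to 20 rows; each row shifts and turns the commanded pose from where the row before left it, along the tool's axes as they then stand; what a row does not reach is not made up. A row lasts 1/10 s, in which the tool goes at most 50 mm and 8.59 degrees, less where a joint would pass 70% of its speed; a pose out of reach is approached as far as the arm can. A call is refused whole if a number of a shift passes 5 or a number of a turn 0.15, either way. A call with a gripper value outside its range is refused whole. The fingers move at their own pace and stop on an object; the grip force is fixed at half the most. Time passes only in rows, so rows that do not move let the fingers close. It gives the time, the measured TCP pose, the force and the opening at its end, in the units of the state.
- env.state(): the state, without advancing time (a new reading comes with each control period).
- viewer.read_camera(name): name is "scene" or "top" or "wrist"; returns (picture, depth): 384x512x3 uint8, blue, green, red; 384x512 float32, mm along the optical axis (not along the pixel's ray), 0 where there is no reading.
- viewer.get_calibration(name): a dict with "fx", "fy", "cx", "cy" (pixels), "T" (4x4, takes a point from camera to world coordinates). Camera axes: x right, y down, z forward; pixel columns grow to the right and rows downward; lengths in mm; the calibration is good to about 2 mm. The wrist camera is an equidistant fisheye: a pixel r from the principal point sees the ray r / f radians off the axis. A picture is of the moment at which its call begins: read the wrist's pose just before it. get_calibration takes no time and is no camera call; for the wrist camera it gives the pose at the moment of the call.
- ticket.job_done(): hands the job in, once; it reports no verdict.
Trained networks look in the newest picture that a camera, given by its name, has taken for a name from the list of things; names that differ only in an ending like _2 or _b are one class to them, and where a whole thing is asked for, a point or a joint stands for the part that bears it (a point fixed in the world has none). Each returns a list of dicts, best first, with "p" (0 to 1); they miss things now and then, are a little off and sometimes report something else, mostly with a low value. They report only what shows in the picture. A call takes as long as a camera call. They do not tell look-alikes from the thing itself.
- search_frame(camera, label): "centre" ([column, row] in pixels, amid what is visible of it).
The state is a dict: "t": time; "joints": joint angles; "qvel": joint speeds; "tau": joint torques, N m; "eef_pos": TCP position; "tcp_rot": TCP orientation; "ft_force": force on the tool from outside, world axes, zero at the start; "moment": the same for the moment, N m; "opening": opening from 0.0 (shut) to 1.0 (fully open).
Only numpy, scipy, OpenCV 4.12 (cv2) and the standard library are available. Lean on these libraries where they do the work, as an engineer would, in place of code of your own. Each camera call takes 0.05 s, during which the arm holds its last target.

## Working session

There is one attempt and no reset: what is moved stays moved. The work goes in short steps, Python scripts to look and compute and a shell command to move; the robot and the scene stay as the last step left them, time stands still between calls to the robot, and variables do not carry over. Pictures are saved under pics/ and viewed, and the job is handed in when it is done.

```bash
ls; mkdir -p pics
cat > h.py <<'E'
import numpy as np, cv2
from cell import env, viewer, ticket, search_frame
def save(n,img): cv2.imwrite('pics/'+n+'.png',img)
def world(cam,d,c,r,depth=None):
    K=viewer.get_calibration(cam); T=np.array(K['T'])
    z=d[int(round(r)),int(round(c))] if depth is None else depth
    p=np.array([(c-K['cx'])/K['fx']*z,(r-K['cy'])/K['fy']*z,z,1]); return (T@p)[:3]
def cloud(cam,d):
    K=viewer.get_calibration(cam); T=np.array(K['T'])
    v,u=np.mgrid[0:d.shape[0],0:d.shape[1]]
    P=np.stack([(u-K['cx'])/K['fx']*d,(v-K['cy'])/K['fy']*d,d,np.ones_like(d)],-1)
    W=(P@T.T)[...,:3]; W[d==0]=np.nan; return W
E
python3 - <<'E'
from h import *
s=env.state(); print({k:np.round(v,3).tolist() for k,v in s.items()})
for c in ['scene','top','wrist']:
    im,d=viewer.read_camera(c); save(c+'0',im); np.save(c+'0.npy',d)
    K=viewer.get_calibration(c); print(c,K['fx'],K['cx'],K['cy'],np.round(K['T'],3).tolist())
    for l in ['driver','driver_grip','driver_stand','jig','screw_slot','chisel','burnisher']:
        if c!='wrist': print(l,[(np.round(x['centre'],1).tolist(),round(x['p'],2)) for x in search_frame(c,l)][:4])
E
```

```text
pics
{'t': 0.0, 'joints': [-1.267, 0.492, 1.559, -0.0, 1.092, -0.106], 'qvel': [0.001, 0.001, -0.0, 0.0, 0.003, -0.001], 'tau': [-0.001, -61.264, -25.818, 0.069, 0.048, -0.0], 'eef_pos': [248.973, -573.086, 291.648], 'tcp_rot': [-3.14, -0.0, 0.41], 'ft_force': [-0.315, -0.122, -0.447], 'moment': [-0.017, 0.009, -0.02], 'opening': 0.999}
scene 498.57372313592 257.11440075876726 191.93064981642547 [[0.223, 0.609, -0.761, 1479.69], [0.974, -0.157, 0.16, -138.381], [-0.022, -0.777, -0.629, 937.701], [0.0, 0.0, 0.0, 1.0]]
driver [([298.6, 148.3], 0.79), ([310.0, 177.8], 0.75)]
driver_grip [([306.1, 179.2], 0.63)]
driver_stand [([341.8, 230.2], 0.95), ([307.6, 204.8], 0.67)]
jig [([172.2, 253.3], 0.84)]
screw_slot [([169.1, 254.9], 0.8), ([306.8, 207.7], 0.67)]
chisel [([358.7, 172.1], 0.79)]
burnisher [([268.1, 208.2], 0.57)]
top 394.6129473281489 257.6718736387383 190.3958247320802 [[-0.007, -0.994, 0.107, 401.846], [-1.0, 0.007, 0.001, 53.119], [-0.002, -0.107, -0.994, 943.825], [0.0, 0.0, 0.0, 1.0]]
driver [([171.1, 265.8], 0.67), ([178.8, 201.6], 0.6)]
driver_grip [([171.4, 267.6], 0.97), ([178.2, 197.8], 0.89)]
driver_stand [([170.4, 148.2], 0.69)]
jig [([356.7, 172.4], 0.83)]
screw_slot [([355.7, 142.0], 0.58)]
chisel [([118.2, 196.9], 0.72)]
burnisher [([242.0, 165.2], 0.76)]
wrist 297.3186396354542 254.2694794275581 190.20263928528212 [[0.398, -0.884, -0.244, 317.165], [-0.917, -0.385, -0.104, -543.563], [-0.002, 0.265, -0.964, 385.492], [0.0, 0.0, 0.0, 1.0]]
```

View pics/scene0.png

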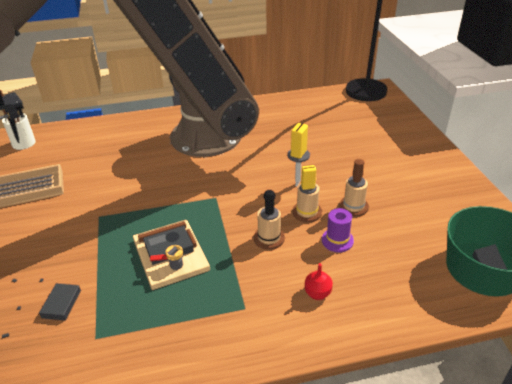

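View pics/top0.png

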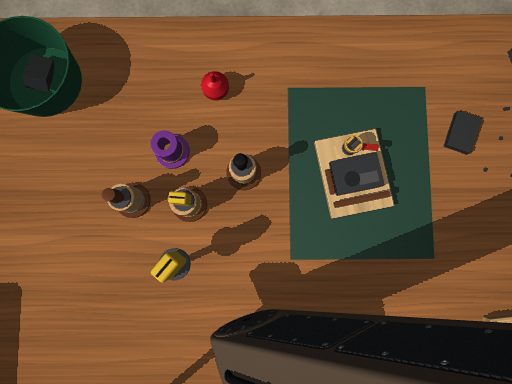

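The scene picture shows three banded stands (yellow at px 308,205), the purple decoy at (340,230), a taller yellow driver standing apart at (299,150), and the jig at (172,255). Next I measure them.

Run:
```python
from h import *
im=cv2.imread('pics/top0.png'); d=np.load('top0.npy'); W=cloud('top',d)
np.save('W.npy',W)
ims=cv2.imread('pics/scene0.png')
hsv=cv2.cvtColor(im,cv2.COLOR_BGR2HSV)
y=(hsv[...,0]>22)&(hsv[...,0]<34)&(hsv[...,1]>180)&(hsv[...,2]>120)
n,l,st,c=cv2.connectedComponentsWithStats(y.astype(np.uint8))
for i in range(1,n):
    if st[i,4]>30:
        P=W[l==i]; print(c[i],st[i],np.nanmin(P,0),np.nanmax(P,0))
        zt=np.nanmax(P[:,2]); q=P[P[:,2]>zt-5]; print(' top',q.mean(0),len(q),cv2.minAreaRect(q[:,:2].astype(np.float32)))
def crop(img,a,b,c,e,k,n): save(n,cv2.resize(img[b:e,a:c],None,fx=k,fy=k,interpolation=cv2.INTER_CUBIC))
crop(im,100,120,270,300,4,'top_st'); crop(im,300,110,420,230,5,'top_jig'); crop(ims,240,110,400,260,4,'sc_st'); crop(ims,120,200,240,300,5,'sc_jig')
```

```text
[176.69230769 193.61538462] [169 192  17   5  52] [476.37499519 198.73743861 156.48188272] [484.81632756 231.51092219 162.46786201]
 top [481.30693083 216.04453484 159.35535516] 49 ((480.57220458984375, 215.12281799316406), (32.80275344848633, 8.188811302185059), 89.62732696533203)
[176.14084507 200.4084507 ] [168 198  17   7  71] [462.3253002  200.78031915 133.92001848] [472.72766669 233.09932406 162.1423736 ]
 top [468.00897306 216.88034358 159.87063773] 63 ((467.4974365234375, 216.9194793701172), (32.393524169921875, 9.920589447021484), 88.94953155517578)
[163.04067797 268.17627119] [151 254  25  28 295] [314.68664692 208.53441572 196.15293659] [364.09188172 253.21404191 204.73887994]
 top [338.77026414 230.56615496 201.57669294] 239 ((338.9325866699219, 229.51380920410156), (30.59515953063965, 45.449989318847656), 51.147911071777344)
```

View pics/top_st.png

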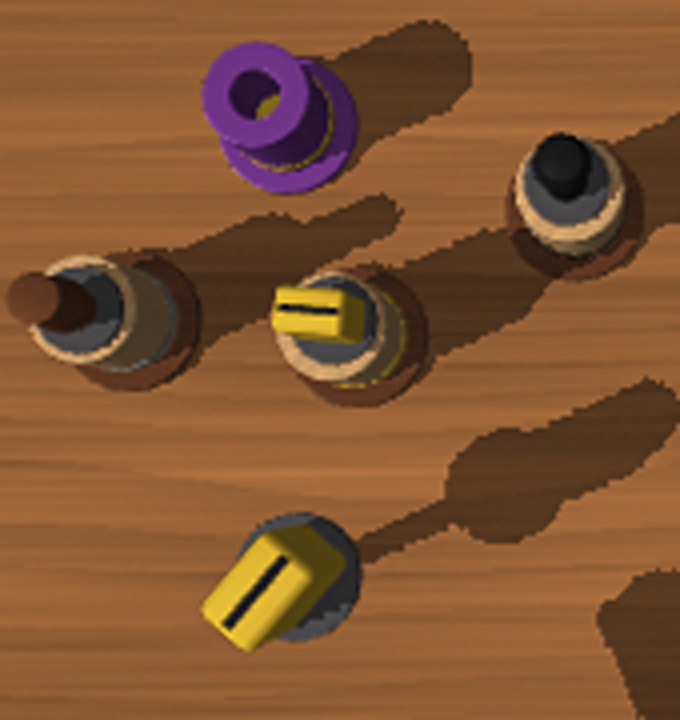

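View pics/top_jig.png

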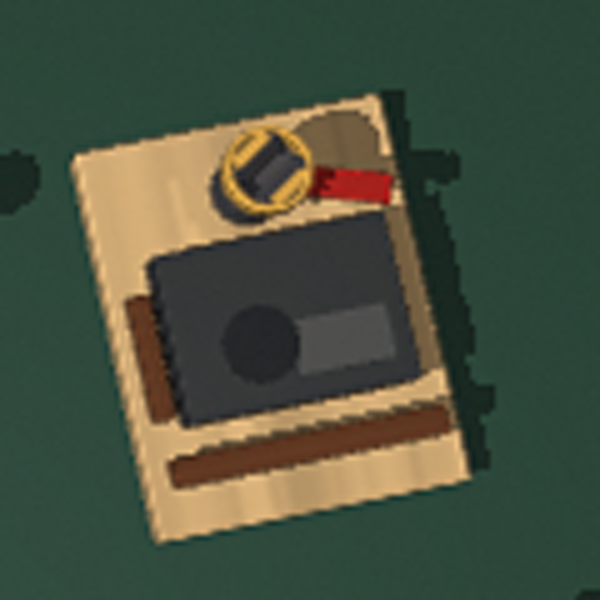

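View pics/sc_st.png

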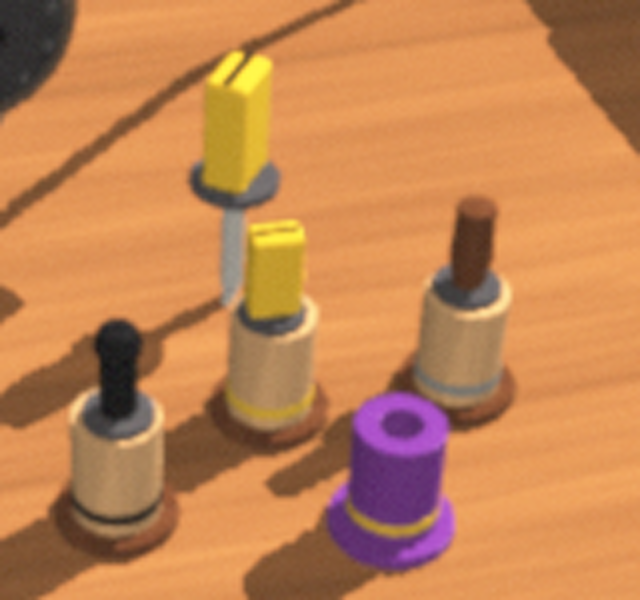

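View pics/sc_jig.png

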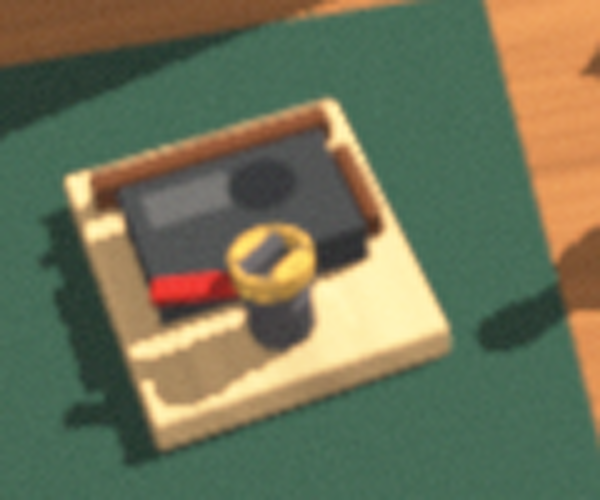

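```bash
cat >> h.py <<'E'
def circ(Q):
    A=np.c_[2*Q[:,0],2*Q[:,1],np.ones(len(Q))]; s=np.linalg.lstsq(A,(Q**2).sum(1),rcond=None)[0]
    return s[:2],np.sqrt(s[2]+s[0]**2+s[1]**2)
E
python3 - <<'E'
from h import *
im=cv2.imread('pics/top0.png');W=np.load('W.npy')
def hull(m,n):
    Q=W[m][:,:2].astype(np.float32); h=cv2.convexHull(Q)[:,0]; print(n,len(Q),cv2.minEnclosingCircle(Q),circ(h))
near=np.hypot(W[...,0]-475,W[...,1]-216)<60
for a,b in((80,88),(88,93),(93,100)): hull(near&(W[...,2]>a)&(W[...,2]<b),(a,b))
for n,(u,v) in dict(chisel=(118,197),burn=(242,165)).items():
    c=W[v,u]; m=(np.hypot(W[...,0]-c[0],W[...,1]-c[1])<60)&(W[...,2]>93)&(W[...,2]<100); hull(m,n)
# jig
m=(np.abs(W[...,2]-20)<4); m[:, :310]=0; m[:,400:]=0; m[:125]=0; m[225:]=0
Q=W[m][:,:2].astype(np.float32); print('board',len(Q),cv2.minAreaRect(Q))
m=(W[...,2]>66)&(W[...,2]<80); m[:,:320]=0;m[:,400:]=0;m[:120]=0;m[170:]=0
hull(m,'head'); print(np.nanmean(W[m],0))
hsv=cv2.cvtColor(im,cv2.COLOR_BGR2HSV); r=((hsv[...,0]<6)|(hsv[...,0]>174))&(hsv[...,1]>180)
r[:,:340]=0; r[:125]=0;r[170:]=0;r[:,400:]=0
Q=W[r]; print('finger',len(Q),Q.mean(0),Q.min(0),Q.max(0)); print(cv2.minAreaRect(Q[:,:2].astype(np.float32)))
E
```

```text
(80, 88) 36 ((471.9360046386719, 218.0791473388672), 29.79774284362793) (array([472.01926124, 217.76580343]), np.float64(29.31245943685537))
(88, 93) 156 ((471.9214172363281, 217.95863342285156), 29.694255828857422) (array([471.92252546, 217.97679977]), np.float64(29.164333672089402))
(93, 100) 145 ((470.94732666015625, 217.10733032226562), 27.240089416503906) (array([471.24435992, 216.56288573]), np.float64(25.74894453435121))
chisel 206 ((479.7850341796875, 353.4371337890625), 24.539541244506836) (array([480.33020035, 353.17691976]), np.float64(23.588116702855448))
burn 183 ((549.6923217773438, 90.53406524658203), 25.937305450439453) (array([549.13071771,  89.99523048]), np.float64(24.110322902530715))
board 2347 ((542.2937622070312, -173.12893676757812), (189.8204345703125, 150.38662719726562), 11.287715911865234)
head 201 ((601.1289672851562, -161.78213500976562), 20.08390998840332) (array([ 601.2564461 , -161.70223356]), np.float64(19.627640822028717))
[ 601.2007119  -161.69002902   70.84934283]
finger 86 [ 596.64489806 -203.49685411   57.18543316] [ 588.58373192 -220.38798258   53.05353117] [ 603.13725735 -185.21380186   61.16344418]
((597.0748291015625, -203.18798828125), (34.8688850402832, 13.577555656433105), 83.01518249511719)
```

```bash
python3 -m inch '{"hand":[1,1,1,1,1,1,1,1,1,1,1,1,1,1],"delta_pos":[[3.2,-1.75,0],[3.2,-1.75,0],[3.2,-1.75,0],[3.2,-1.75,0],[3.2,-1.75,0],[3.2,-1.75,0],[3.2,-1.75,0],[3.2,-1.75,0],[3.2,-1.75,0],[3.2,-1.75,0],[3.2,-1.75,0],[3.2,-1.75,0],[2,-1,0],[0,0,0]],"turn":[0,0,0,0,0,0,0,0,0,0,0,0,0,0]}'
python3 - <<'E'
from h import *
im,d=viewer.read_camera('wrist'); save('wrist1',im); np.save('wrist1.npy',d)
K=viewer.get_calibration('wrist'); print(np.round(K['T'],3).tolist())
np.save('T1.npy',np.array(K['T']))
E
```

```text
t: 2.25
eef_pos: [533.2, -208.5, 292.2]
tcp_rot: [3.142, -0.0, 0.413]
ft_force: [-0.6, -0.9, -0.2]
opening: 1.001
[[0.4, -0.883, -0.243, 600.444], [-0.916, -0.387, -0.104, -179.804], [-0.002, 0.265, -0.964, 385.36], [0.0, 0.0, 0.0, 1.0]]
```

View pics/wrist1.png

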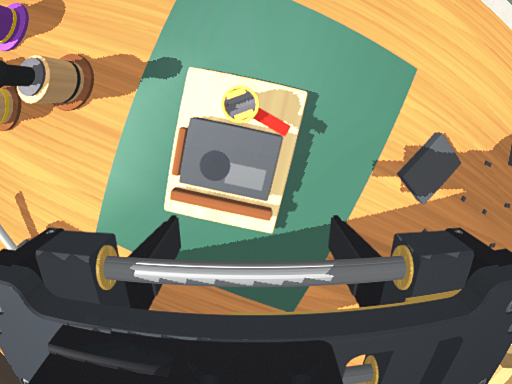

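```bash
cat >> h.py <<'E'
def ortho(im,T,K,cx,cy,z,half,s):
    # world ortho image: up=+x, left=+y ; s px per mm
    n=int(2*half*s); r,c=np.mgrid[0:n,0:n]
    X=cx+half-r/s; Y=cy+half-c/s
    P=np.stack([X,Y,np.full_like(X,z,dtype=float),np.ones_like(X)],-1)@np.linalg.inv(T).T
    rho=np.hypot(P[...,0],P[...,1]); th=np.arctan2(rho,P[...,2])
    u=K['cx']+K['fx']*th*P[...,0]/rho; v=K['cy']+K['fy']*th*P[...,1]/rho
    return cv2.remap(im,u.astype(np.float32),v.astype(np.float32),cv2.INTER_CUBIC)
def fcloud(d,T,K):
    v,u=np.mgrid[0:d.shape[0],0:d.shape[1]].astype(float)
    a=(u-K['cx'])/K['fx'];b=(v-K['cy'])/K['fy']; th=np.hypot(a,b)+1e-9
    t=np.tan(th)/th
    P=np.stack([a*t*d,b*t*d,d,np.ones_like(d)],-1); W=(P@T.T)[...,:3]; W[d==0]=np.nan; return W
E
python3 - <<'E'
from h import *
im=cv2.imread('pics/wrist1.png'); d=np.load('wrist1.npy'); T=np.load('T1.npy'); K=viewer.get_calibration('wrist')
o=ortho(im,T,K,601,-162,72,35,8); save('orth1',o)
W=fcloud(d,T,K); m=(W[...,2]>66)&(W[...,2]<80)&(np.hypot(W[...,0]-601,W[...,1]+162)<35)
Q=W[m]; print(len(Q),Q.mean(0),cv2.minEnclosingCircle(Q[:,:2].astype(np.float32)),circ(cv2.convexHull(Q[:,:2].astype(np.float32))[:,0]))
E
```

```text
889 [ 600.9116135  -162.26972221   71.43383459] ((600.8130493164062, -162.442138671875), 20.04627799987793) (array([ 600.73064411, -162.44206984]), np.float64(19.73759498739658))
```

View pics/orth1.png

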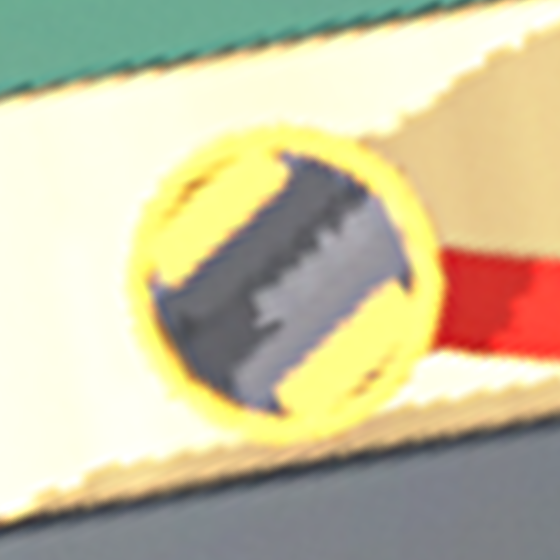

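Run:
```python
from h import *
o=cv2.imread('pics/orth1.png'); n=o.shape[0]; h=cv2.cvtColor(o,cv2.COLOR_BGR2HSV)
r,c=np.mgrid[0:n,0:n]; X=601+35-r/8; Y=-162+35-c/8
ins=np.hypot(X-600.9,Y+162.3)<15.5
dark=(h[...,1]<110)&ins
for thr in (90,110,130):
    dark=(h[...,1]<thr)&ins
    Q=np.c_[X[dark],Y[dark]]; print(Q.mean(0),len(Q)/64, cv2.fitLine(Q.astype(np.float32),2,0,.01,.01).ravel()[:2])
    C=np.cov(Q.T); w,v=np.linalg.eigh(C); a=v[:,1]; a=a*np.sign(a[1]); print('theta',np.arctan2(-a[0],a[1]),w**.5)
```

```text
[ 600.75078651 -162.48494605] 531.421875 [ 0.6912295  -0.72263527]
theta 0.7632731277809574 [5.17011531 8.55581206]
[ 600.64345791 -162.55365287] 555.0 [ 0.6887734  -0.72497666]
theta 0.759887279556875 [5.41988237 8.48604786]
[ 600.82247579 -162.3612259 ] 748.6875 [ 0.6254179  -0.78028995]
theta 0.6784674702628373 [7.68534979 7.77339764]
```

```bash
python3 -m inch '{"hand":[1,1,1,1,1,1,1,1,1,1,1,1,1,1,1,1,1,1,1,1],"delta_pos":[[0,0,0],[0,0,0],[0,0,0],[0,0,0],[0,0,0],[0,0,0],[0,0,0],[0,0,0],[0,0,0],[3.5,-0.6,0],[3.5,-0.6,0],[3.5,-0.6,0],[3.5,-0.6,0],[3.5,-0.6,0],[3.5,-0.6,0],[3.5,-0.6,0],[3.5,-0.6,0],[3.5,-0.6,0],[3.5,-0.6,0],[1.5,0,0]],"turn":[-0.145,-0.145,-0.145,-0.145,-0.145,-0.145,-0.145,-0.143,0,0,0,0,0,0,0,0,0,0,0,0]}'
python3 -m inch '{"hand":[1],"delta_pos":[[0,0,0]],"turn":[0]}'
python3 - <<'E'
from h import *
T=np.array(viewer.get_calibration('wrist')['T'])
im,d=viewer.read_camera('wrist'); save('wrist2',im); np.save('wrist2.npy',d); np.save('T2.npy',T)
K=viewer.get_calibration('wrist'); W=fcloud(d,T,K)
near=np.hypot(W[...,0]-472,W[...,1]-218)<60
for a,b in((80,88),(88,93),(93,99),(154,170)):
    Q=W[near&(W[...,2]>a)&(W[...,2]<b)]; h=cv2.convexHull(Q[:,:2].astype(np.float32))
    print(a,b,len(Q),Q.mean(0),cv2.minEnclosingCircle(h),circ(h[:,0]),cv2.minAreaRect(h))
m=W[...,2]>175; m&=(W[...,0]<420)&(W[...,1]>120); print('fake',m.sum(), W[m].min(0) if m.any() else 0,W[m].max(0) if m.any() else 0)
save('orth2',ortho(im,T,K,472,218,160,40,7))
E
```

```text
t: 4.3
eef_pos: [472.3, 156.2, 292.4]
tcp_rot: [3.142, -0.0, 1.564]
ft_force: [-0.9, 0.0, -0.4]
opening: 1.001
t: 4.4
eef_pos: [472.8, 155.6, 292.3]
tcp_rot: [3.141, -0.0, 1.566]
ft_force: [-0.4, -0.3, 0.1]
opening: 0.998<stdin>:8: RuntimeWarning: Mean of empty slice.
  ret = um.true_divide(
Traceback (most recent call last):
cv2.error: OpenCV(4.12.0) /io/opencv/modules/imgproc/src/shapedescr.cpp:201: error: (-215:Assertion failed) count >= 0 && (depth == CV_32F || depth == CV_32S) in function 'minEnclosingCircle'
```

View pics/wrist2.png

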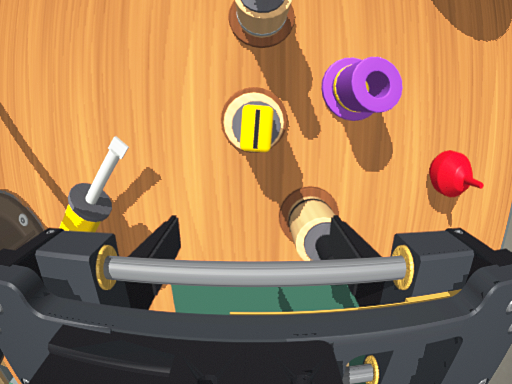

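Run:
```python
from h import *
im=cv2.imread('pics/wrist2.png'); d=np.load('wrist2.npy'); T=np.load('T2.npy')
K=viewer.get_calibration('wrist'); W=fcloud(d,T,K)
near=np.hypot(W[...,0]-472,W[...,1]-218)<60
for a,b in((86,93),(93,99),(154,170)):
    Q=W[near&(W[...,2]>a)&(W[...,2]<b)]
    if len(Q)<5: continue
    h=cv2.convexHull(Q[:,:2].astype(np.float32))
    print(a,b,len(Q),Q.mean(0),cv2.minEnclosingCircle(h),circ(h[:,0]),cv2.minAreaRect(h))
m=W[...,2]>100; m&=(W[...,0]<420)&(W[...,1]>180); print('fake',m.sum(), W[m].min(0) if m.any() else 0,W[m].max(0) if m.any() else 0)
save('orth2',ortho(im,T,K,472,218,160,40,7))
```

```text
86 93 833 [466.94431274 228.12339967  90.59483117] ((471.63330078125, 219.31309509277344), 29.92283058166504) (array([471.7872386 , 219.35073213]), np.float64(29.619926324587407)) ((471.5588073730469, 220.48715209960938), (59.217628479003906, 57.219932556152344), 12.875687599182129)
93 99 554 [472.7953969  221.41705034  96.64073008] ((474.9210205078125, 217.5467071533203), 24.6693172454834) (array([474.28644152, 217.23013923]), np.float64(23.722108974974724)) ((474.4138488769531, 219.91064453125), (40.14247512817383, 46.57931137084961), 89.91635131835938)
154 170 1421 [474.30315591 217.14650377 160.28880275] ((474.6912536621094, 216.94808959960938), 19.86405372619629) (array([474.54069596, 216.86758782]), np.float64(17.70303430617407)) ((474.4927673339844, 216.9221954345703), (36.07788848876953, 24.313396453857422), 85.38481903076172)
fake 5937 [384.49938217 180.00949468 294.51911491] [419.99587979 192.1837634  337.75406395]
```

View pics/orth2.png

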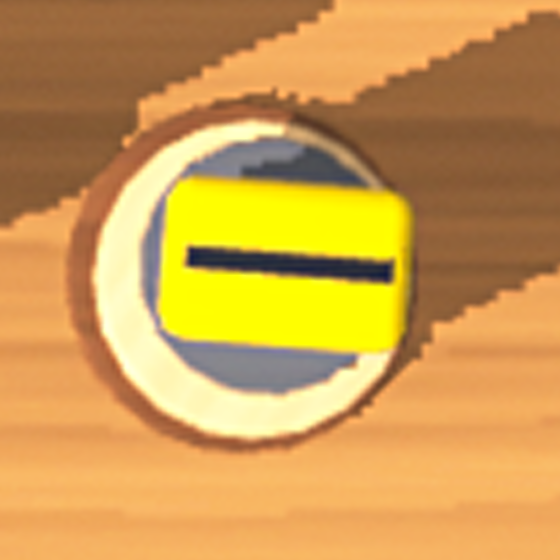

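```bash
python3 -m inch '{"hand":[1,1,1,1,1],"delta_pos":[[3.1,0.1,0],[3.0,0.05,0],[0,0,0],[0,0,0],[0,0,0]],"turn":[0,0,0.066,0,0]}'
```

```text
t: 4.95
eef_pos: [474.9, 214.5, 292.1]
tcp_rot: [-3.141, 0.0, 1.501]
ft_force: [0.3, -0.2, -0.3]
opening: 1.002
```

```bash
python3 -m inch '{"hand":[1,1,1,1,1],"delta_pos":[[0.25,-0.05,0],[0,0,3.5],[0,0,3.5],[0,0,3.3],[0,0,0]],"turn":[0,0,0,0,0]}'
python3 - <<'E'
from h import *
im,d=viewer.read_camera('wrist'); save('wrist3',im)
im,d=viewer.read_camera('scene'); save('sc3',im)
E
```

```text
t: 5.45
eef_pos: [473.3, 217.3, 186.2]
tcp_rot: [-3.136, 0.002, 1.501]
ft_force: [0.0, -0.7, 0.5]
opening: 0.999
```

View pics/wrist3.png

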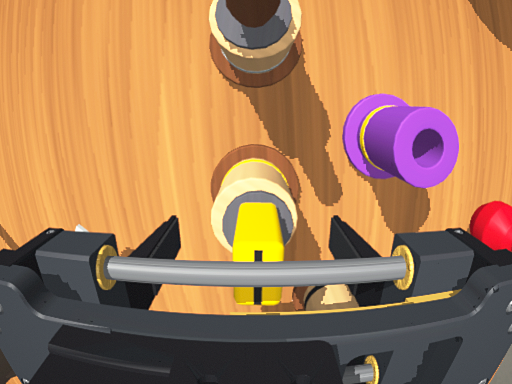

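View pics/sc3.png

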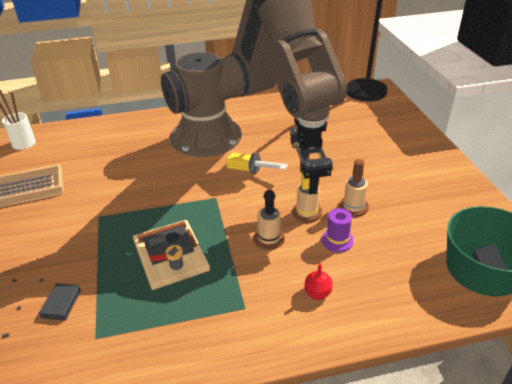

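```bash
python3 -m inch '{"hand":[0,0,0,0,0,0,0,0,0,0],"delta_pos":[[0,0,0],[0,0,0],[0,0,0],[0,0,0],[0,0,0],[0,0,0],[0,0,0],[0,0,0],[0,0,0],[0,0,0]],"turn":[0,0,0,0,0,0,0,0,0,0]}'
python3 - <<'E'
from h import *
im,d=viewer.read_camera('wrist'); save('wrist4',im)
s=env.state(); print(s['opening'],s['ft_force'],s['moment'],s['eef_pos'])
E
```

```text
t: 6.55
eef_pos: [474.4, 218.2, 189.2]
tcp_rot: [3.142, 0.0, 1.502]
ft_force: [-0.8, -0.1, -1.2]
opening: 0.252
0.2541427021647867 [-0.03296139  0.37547561 -0.36389919] [-0.00656804 -0.16729797  0.0446127 ] [474.42024137 218.18245051 189.17190853]
```

View pics/wrist4.png

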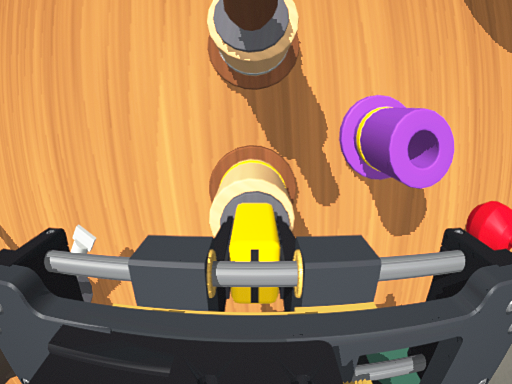

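```bash
python3 -m inch '{"hand":[0,0,0,0,0,0,0,0],"delta_pos":[[0,0,-1.5],[0,0,-2.5],[0,0,-3],[0,0,-3],[0,0,-3],[0,0,-3],[0,0,-2.1],[0,0,0]],"turn":[0,0,0,0,0,0,0,0]}'
python3 - <<'E'
from h import *
im,d=viewer.read_camera('scene'); save('sc5',im[60:300,180:480])
s=env.state(); print(s['opening'],s['ft_force'],s['moment'],s['eef_pos'])
E
```

```text
t: 7.4
eef_pos: [474.7, 218.3, 372.4]
tcp_rot: [3.138, -0.001, 1.502]
ft_force: [0.8, -0.4, -2.6]
opening: 0.252
0.2538961664475115 [ 0.12179021  0.02285568 -2.95751965] [-0.02958348 -0.04979565 -0.01827084] [474.30417105 218.19032066 370.49013494]
```

View pics/sc5.png

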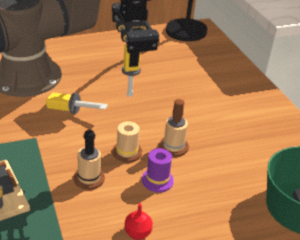

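```bash
python3 -m inch '{"hand":[0,0,0,0,0,0,0,0,0,0,0,0,0,0,0,0,0,0,0,0],"delta_pos":[[-3.09,1.27,0],[-3.09,1.27,0],[-3.09,1.27,0],[-3.09,1.27,0],[-3.09,1.27,0],[-3.09,1.27,0],[-3.09,1.27,0],[-3.09,1.27,0],[-3.09,1.27,0],[-3.09,1.27,0],[-3.09,1.27,0],[-3.09,1.27,0],[0,0,0],[0,0,0],[0,0,0],[0,0,0],[0,0,0],[0,0,0],[0,0,0],[0,0,0]],"turn":[0,0,0,0,0,0,0,0,0,0,0,0,-0.128,-0.128,-0.128,-0.128,-0.128,-0.128,0,0]}'
python3 - <<'E'
from h import *
for c in ('wrist','scene','top'):
    T=np.array(viewer.get_calibration(c)['T']); im,d=viewer.read_camera(c); save(c+'6',im); np.save(c+'6.npy',d); np.save(c+'T6.npy',T)
s=env.state(); print(s['opening'],s['ft_force'],s['moment'],s['eef_pos'],s['tcp_rot'],s['joints'])
E
```

```text
t: 9.45
eef_pos: [600.7, -162.2, 368.8]
tcp_rot: [-3.141, -0.002, 2.266]
ft_force: [0.1, 0.5, -2.1]
opening: 0.248
0.2494634712399772 [ 0.28595828  0.02355119 -1.29143906] [ 0.01406928 -0.12600583  0.02261233] [ 600.84145267 -162.21279018  369.69320472] [-3.14122811e+00 -5.39811558e-04  2.26751727e+00] [-3.69758501e-01  4.23713040e-01  1.46032312e+00 -6.12913393e-05
  1.25820526e+00 -1.06646068e+00]
```

View pics/wrist6.png

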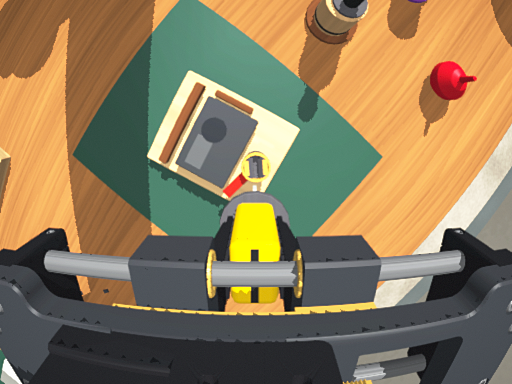

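View pics/scene6.png

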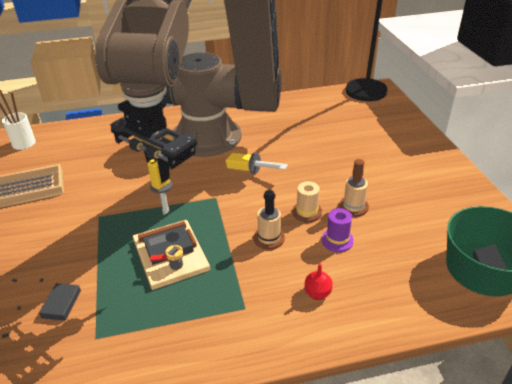

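View pics/top6.png

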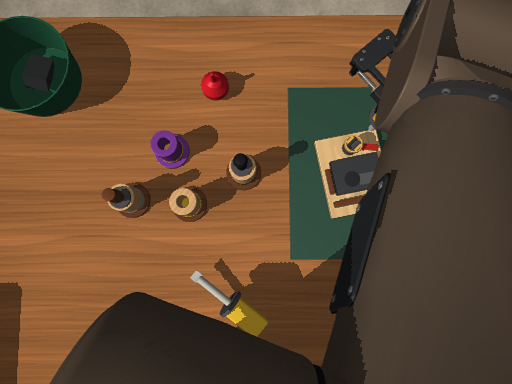

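Run:
```python
from h import *
K=viewer.get_calibration('wrist'); im=cv2.imread('pics/wrist6.png'); T=np.load('wristT6.npy'); W=fcloud(np.load('wrist6.npy'),T,K)
m=(W[...,2]>69)&(W[...,2]<80)&(np.hypot(W[...,0]-601,W[...,1]+162)<30); Q=W[m][:,:2].astype(np.float32)
print('head',len(Q),cv2.minEnclosingCircle(Q),circ(cv2.convexHull(Q)[:,0]))
o=ortho(im,T,K,601,-162,72,35,8); save('orth6',o)
W=cloud('scene',np.load('scene6.npy'))
m=(np.hypot(W[...,0]-601,W[...,1]+162)<40)&(W[...,2]>150)&(W[...,2]<285)
for a in range(180,285,10):
    q=W[m&(W[...,2]>=a)&(W[...,2]<a+10)]
    if len(q): print(a,len(q),q.mean(0),q.min(0),q.max(0))
q=W[m]; print(np.nanmin(q[:,2]))
W=cloud('top',np.load('top6.npy')); m=(np.hypot(W[...,0]-472,W[...,1]-218)<45)&(W[...,2]>86)&(W[...,2]<95)
Q=W[m][:,:2].astype(np.float32); print('stand',len(Q),Q.mean(0),cv2.minEnclosingCircle(Q),circ(cv2.convexHull(Q)[:,0]))
sc=cv2.imread('pics/scene6.png'); save('sc6c',cv2.resize(sc[140:290,110:250],None,fx=4,fy=4,interpolation=cv2.INTER_CUBIC))
```

```text
head 469 ((601.630859375, -160.73094177246094), 19.902698516845703) (array([ 601.60159801, -160.82632505]), np.float64(19.600965035862107))
190 7 [ 602.60990398 -166.10062788  197.93171007] [ 598.48907198 -172.10671003  196.34258041] [ 605.26185286 -158.33339635  199.81045802]
200 19 [ 603.89020186 -165.989129    205.22535442] [ 597.39577191 -171.65280014  200.39311329] [ 608.28304228 -159.00014049  209.48623549]
210 18 [ 606.64945871 -164.63966916  215.54169584] [ 603.48312245 -170.04413446  210.25372078] [ 609.71836574 -159.24659657  219.99121218]
220 21 [ 605.3717742  -165.27754764  225.01964831] [ 601.20727277 -171.14328767  220.39964725] [ 608.84471456 -159.48289686  229.39981288]
230 17 [ 606.45247287 -165.52353938  235.98484245] [ 602.284648   -170.85412873  230.55507622] [ 609.13526866 -160.09186959  239.64490329]
240 20 [ 605.73790353 -165.11858889  244.99035438] [ 600.8362285  -170.33016224  240.71814068] [ 608.28587841 -159.42215448  249.97852766]
250 13 [ 606.55991831 -164.87782582  253.85001012] [ 603.61479544 -170.95384631  250.53061582] [ 609.05945251 -160.27237276  258.10346463]
270 134 [ 614.51988905 -163.47982502  276.47182719] [ 591.02284878 -189.17461996  270.70835384] [ 627.63856252 -141.88884325  279.9773639 ]
280 33 [ 611.04823911 -166.52053092  282.53624969] [ 601.47940161 -186.70916883  280.11890196] [ 621.07784516 -147.17906567  284.92488946]
196.34258040881457
stand 461 [471.80618 218.0639 ] ((472.090576171875, 217.8760528564453), 29.618152618408203) (array([471.82637319, 217.96407563]), np.float64(29.28717216548523))
```

View pics/orth6.png

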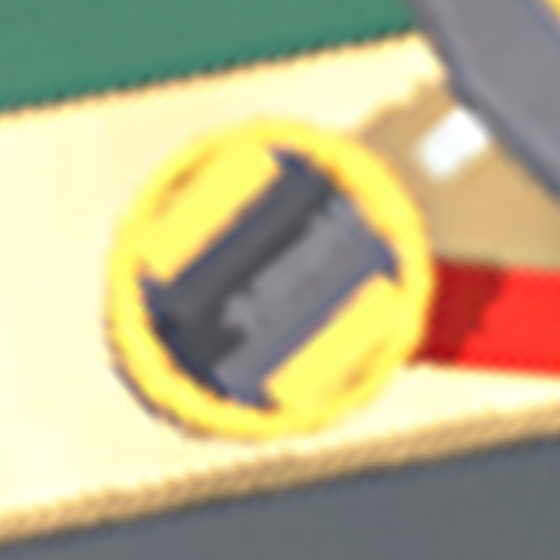

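View pics/sc6c.png

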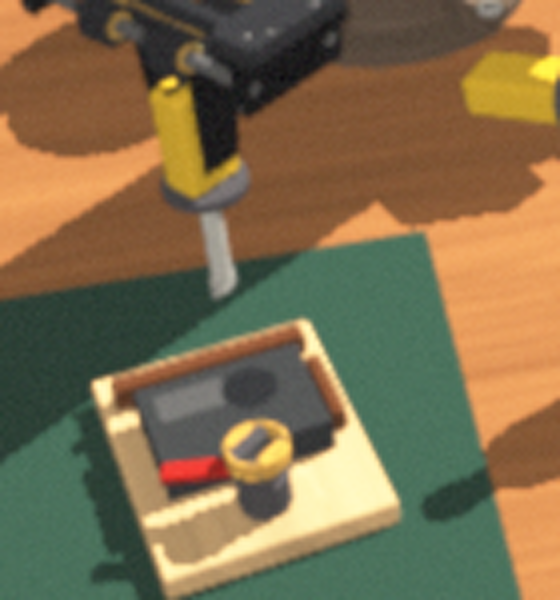

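Run:
```python
from h import *
W=cloud('scene',np.load('scene6.npy'))
m=(W[...,2]>69)&(W[...,2]<80)&(np.hypot(W[...,0]-601,W[...,1]+162)<35); Q=W[m][:,:2].astype(np.float32)
print('head',len(Q),W[m].mean(0),cv2.minEnclosingCircle(Q),circ(cv2.convexHull(Q)[:,0]),Q.min(0),Q.max(0))
m=(np.hypot(W[...,0]-472,W[...,1]-218)<45)&(W[...,2]>86)&(W[...,2]<95)
Q=W[m][:,:2].astype(np.float32); print('stand',len(Q),cv2.minEnclosingCircle(Q),Q.min(0),Q.max(0))
# guard edge
m=(np.hypot(W[...,0]-601,W[...,1]+162)<40)&(W[...,2]>268)&(W[...,2]<279)
Q=W[m][:,:2].astype(np.float32); print('guard',len(Q),cv2.minEnclosingCircle(Q),Q.min(0),Q.max(0))
```

```text
head 127 [ 603.22891254 -163.75351431   72.48188465] ((602.8836669921875, -163.7907257080078), 21.262319564819336) (array([ 602.16569271, -163.22028198]), np.float64(20.14891350597237)) [ 581.62164 -182.97574] [ 624.08795 -143.80936]
stand 227 ((473.67852783203125, 219.2521514892578), 33.840782165527344) [441.09387 187.23679] [504.5899 245.7734]
guard 126 ((604.5183715820312, -166.19839477539062), 24.320945739746094) [ 591.0228  -189.17462] [ 627.63855 -141.88884]
```

```bash
python3 -m inch '{"hand":[0,0,0,0,0,0,0,0],"delta_pos":[[0.05,0.1,0],[0,0,2],[0,0,3],[0,0,3],[0,0,2.5],[0,0,1.4],[0,0,0],[0,0,0]],"turn":[0,0,0,0,0,0,0,0]}'
python3 - <<'E'
from h import *
s=env.state(); print(s['ft_force'],s['moment'],s['eef_pos'],s['tcp_rot'])
for c in ('wrist','scene'):
    im,d=viewer.read_camera(c); save(c+'7',im); np.save(c+'7.npy',d)
im=cv2.imread('pics/scene7.png');save('sc7c',cv2.resize(im[180:300,110:250],None,fx=5,fy=5,interpolation=cv2.INTER_CUBIC))
E
```

```text
t: 10.4
eef_pos: [601.7, -161.3, 252.1]
tcp_rot: [3.141, 0.001, 2.27]
ft_force: [0.4, 0.6, -1.7]
opening: 0.25
[ 0.42483155  0.6167157  -1.68068623] [ 0.01696046 -0.13530296 -0.0037758 ] [ 601.68896248 -161.32729297  252.09688048] [3.14116144e+00 9.38895244e-04 2.26956142e+00]
```

View pics/sc7c.png

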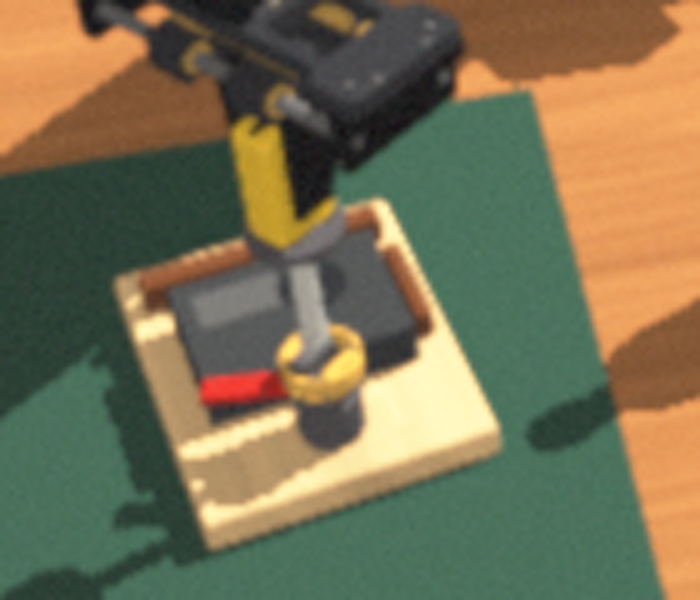

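View pics/wrist7.png

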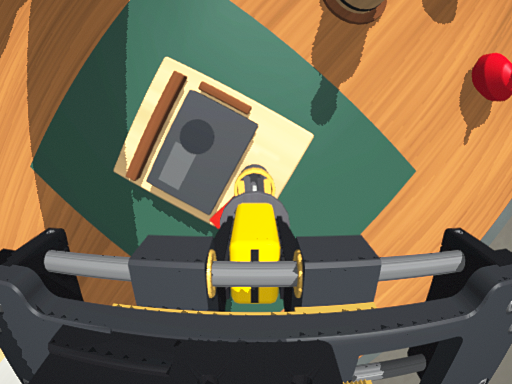

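Blade is centred over the slot (scene crop ~315,350). I go down and watch the force.

```bash
python3 -m inch '{"hand":[0,0,0,0,0],"delta_pos":[[0,0,0.6],[0,0,0.6],[0,0,0.5],[0,0,0],[0,0,0]],"turn":[0,0,0,0,0]}'; python3 -m inch '{"hand":[0,0,0],"delta_pos":[[0,0,0.3],[0,0,0],[0,0,0]],"turn":[0,0,0]}'
```

```text
t: 11.0
eef_pos: [601.3, -161.2, 234.1]
tcp_rot: [-3.141, -0.0, 2.27]
ft_force: [0.3, 0.3, -2.4]
opening: 0.254
t: 11.3
eef_pos: [601.4, -161.3, 231.7]
tcp_rot: [3.141, 0.001, 2.27]
ft_force: [0.7, 0.0, 1.6]
opening: 0.25
```

```bash
python3 -m inch '{"hand":[0,0,0,0],"delta_pos":[[0,0,0.15],[0,0,0.1],[0,0,0],[0,0,0]],"turn":[0,0,0,0]}'
python3 - <<'E'
from h import *
s=env.state(); print(s['ft_force'],s['moment'],s['eef_pos'])
im,d=viewer.read_camera('scene'); save('scene8',im)
save('sc8c',cv2.resize(im[180:300,110:250],None,fx=5,fy=5,interpolation=cv2.INTER_CUBIC))
s=env.state(); print(s['ft_force'],s['moment'],s['eef_pos'])
E
```

```text
t: 11.7
eef_pos: [601.5, -161.3, 229.2]
tcp_rot: [3.141, 0.001, 2.27]
ft_force: [0.0, 0.5, 6.8]
opening: 0.253
[0.03537069 0.46479362 6.77923675] [ 0.09169373  0.10293934 -0.0098954 ] [ 601.46971136 -161.27652604  229.23834527]
[ 0.27005328 -0.06370239  6.40183448] [ 0.07499383  0.07280647 -0.06358852] [ 601.47443572 -161.26347835  229.27689652]
```

View pics/sc8c.png

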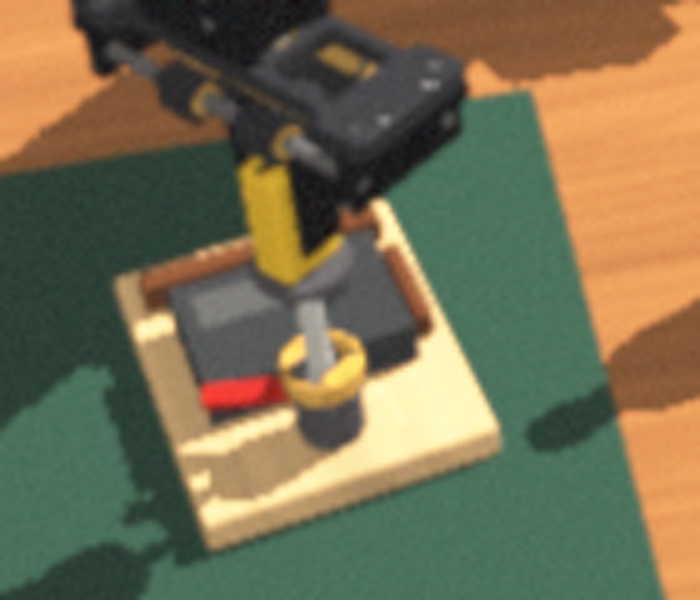

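```bash
python3 -m inch '{"hand":[0,0,0,0,0,0,0,0,0,0],"delta_pos":[[0,0,0],[0,0,0],[0,0,0],[0,0,0],[0,0,0],[0,0,0],[0,0,0],[0,0,0],[0,0,0],[0,0,0]],"turn":[0,0,0.06,0.06,0.06,0.06,0.06,0.06,0,0]}'
python3 - <<'E'
from h import *
s=env.state(); print(s['ft_force'],s['moment'],s['eef_pos'])
im,d=viewer.read_camera('scene'); save('scene9',im)
save('sc9c',cv2.resize(im[180:300,110:250],None,fx=5,fy=5,interpolation=cv2.INTER_CUBIC))
E
```

```text
t: 12.75
eef_pos: [601.9, -161.3, 229.4]
tcp_rot: [3.14, 0.001, 1.91]
ft_force: [1.4, 0.6, 6.0]
opening: 0.252
[1.37297715 0.62138453 6.02576869] [ 0.03123314 -0.4307955   0.07068493] [ 601.85716965 -161.27888988  229.44017651]
```

View pics/sc9c.png

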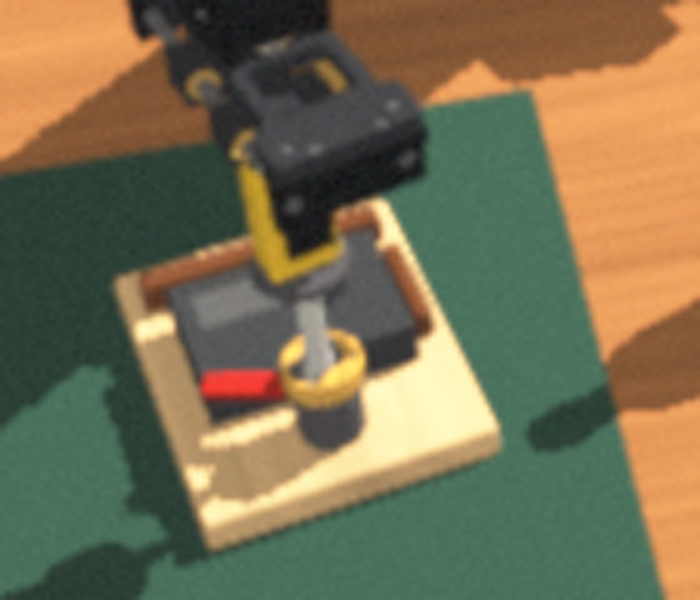

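```bash
python3 -m inch '{"hand":[0,0,0,0,0,0],"delta_pos":[[0,0,0],[0,0,0],[0,0,0],[0,0,0],[0,0,0],[0,0,0]],"turn":[0.07,0.07,0.07,0.07,0.07,0]}'
python3 - <<'E'
from h import *
s=env.state(); print(s['ft_force'],s['moment'],s['eef_pos'])
im,d=viewer.read_camera('scene'); save('scene10',im)
save('sc10c',cv2.resize(im[180:300,110:250],None,fx=5,fy=5,interpolation=cv2.INTER_CUBIC))
E
```

```text
t: 13.4
eef_pos: [601.9, -161.4, 229.5]
tcp_rot: [3.139, 0.001, 1.557]
ft_force: [2.0, 0.2, 6.3]
opening: 0.249
[2.04934458 0.1847113  6.28308404] [ 0.0100648  -0.44493102  0.06725564] [ 601.91727039 -161.3588832   229.47895374]
```

View pics/sc10c.png

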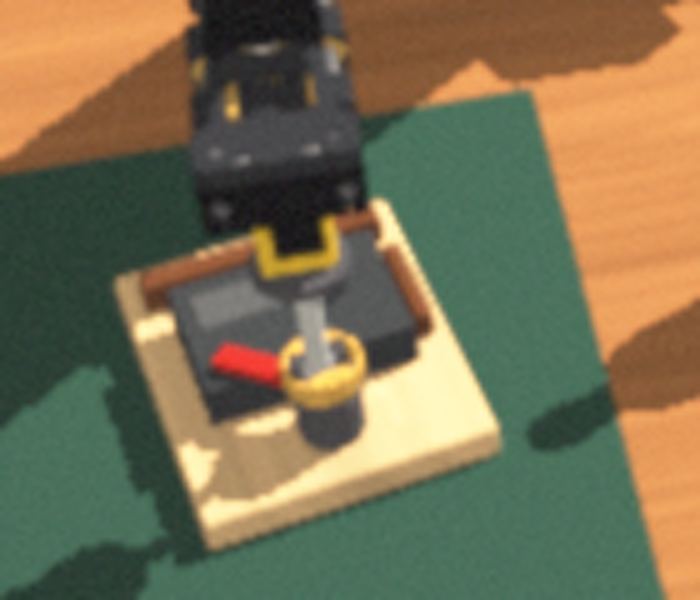

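```bash
python3 -m inch '{"hand":[0,0,0,0,0,0,0,0],"delta_pos":[[0,0,0],[0,0,0],[0,0,0],[0,0,0],[0,0,0],[0,0,0],[0,0,0],[0,0,0]],"turn":[0.07,0.07,0.07,0.07,0.07,0.07,0.07,0]}'
python3 - <<'E'
from h import *
s=env.state(); print(s['ft_force'],s['moment'],s['eef_pos'])
im,d=viewer.read_camera('scene'); save('scene11',im)
save('sc11c',cv2.resize(im[180:300,110:250],None,fx=5,fy=5,interpolation=cv2.INTER_CUBIC))
E
```

```text
t: 14.25
eef_pos: [601.9, -161.5, 229.5]
tcp_rot: [3.139, -0.0, 1.067]
ft_force: [2.0, -0.3, 6.0]
opening: 0.255
[ 1.99086395 -0.34573311  5.9964656 ] [-0.23122124 -0.41735941  0.02572292] [ 601.92905991 -161.51691915  229.51968432]
```

View pics/sc11c.png

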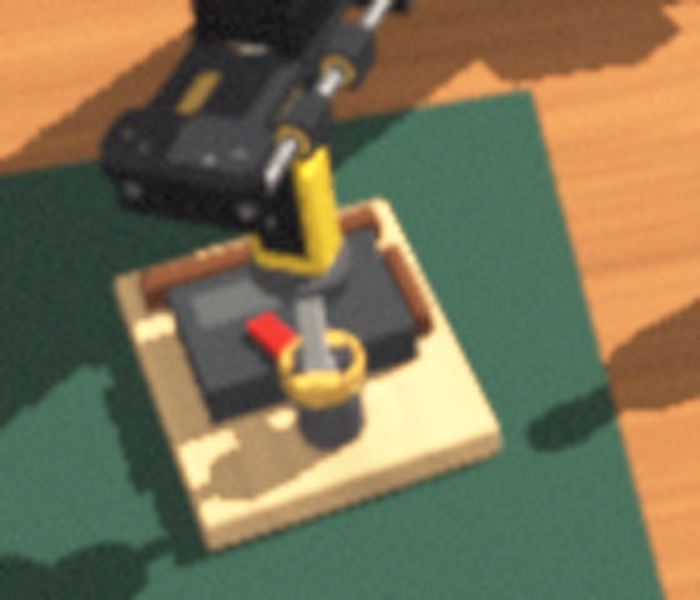

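```bash
python3 -m inch '{"hand":[0,0,0,0],"delta_pos":[[0,0,0],[0,0,0],[0,0,0],[0,0,0]],"turn":[0.05,0.05,0.05,0]}'
python3 -c "
from h import *
print(env.state()['moment'])"
python3 -m inch '{"hand":[0,0,0,0],"delta_pos":[[0,0,0],[0,0,0],[0,0,0],[0,0,0]],"turn":[0.05,0.05,0,0]}'
python3 - <<'E'
from h import *
s=env.state(); print(s['ft_force'],s['moment'],s['eef_pos'])
im,d=viewer.read_camera('scene'); save('scene12',im); np.save('scene12.npy',d)
save('sc12c',cv2.resize(im[180:300,110:250],None,fx=5,fy=5,interpolation=cv2.INTER_CUBIC))
E
```

```text
t: 14.7
eef_pos: [601.9, -161.5, 229.5]
tcp_rot: [3.139, -0.001, 0.918]
ft_force: [0.8, -0.5, 6.2]
opening: 0.253
[-0.28723949 -0.36170624  0.00909122]
t: 15.1
eef_pos: [601.9, -161.6, 229.5]
tcp_rot: [3.139, -0.001, 0.82]
ft_force: [1.3, -0.4, 5.3]
opening: 0.251
[ 1.28055369 -0.38412749  5.28226247] [-0.3436885  -0.40344898  0.02855545] [ 601.93481085 -161.58034628  229.51890343]
```

View pics/sc12c.png

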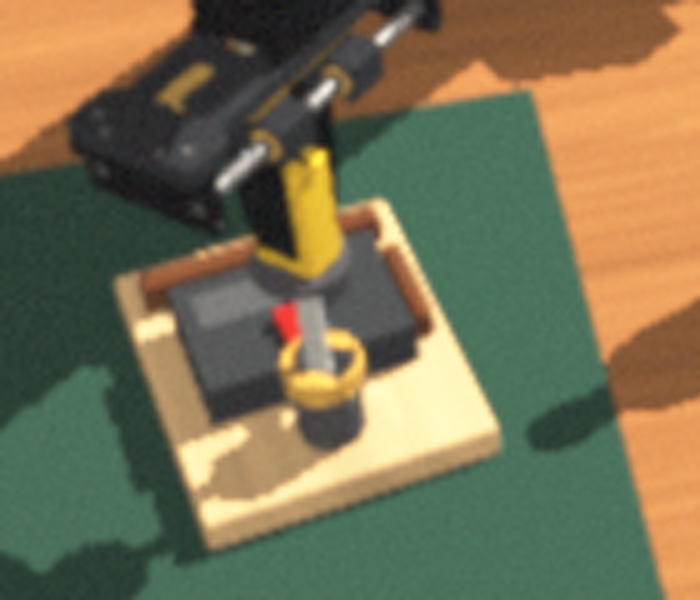

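```bash
cat >> h.py <<'E'
def finger(cam,im,d):
    W=cloud(cam,d); h=cv2.cvtColor(im,cv2.COLOR_BGR2HSV)
    r=((h[...,0]<6)|(h[...,0]>174))&(h[...,1]>150)&(np.hypot(W[...,0]-601,W[...,1]+162)<75)&(W[...,2]>40)
    Q=W[r]; m=Q.mean(0); return len(Q),m,np.arctan2(m[1]+162,m[0]-601)
E
python3 - <<'E'
from h import *
for n in ('6','12'):
    print(finger('scene',cv2.imread(f'pics/scene{n}.png'),np.load(f'scene{n}.npy')))
E
python3 -m inch '{"hand":[0,0,0,0],"delta_pos":[[0,0,0.05],[0,0,0],[0,0,0],[0,0,0]],"turn":[0.05,0.05,0,0]}'
python3 - <<'E'
from h import *
s=env.state(); print(s['ft_force'],s['moment'],s['eef_pos'])
im,d=viewer.read_camera('scene'); save('scene13',im); np.save('scene13.npy',d); print(finger('scene',im,d))
E
```

```text
(83, array([ 599.78075109, -204.78616708,   57.49887924]), np.float64(-1.5992849511101572))
(25, array([ 555.7075937 , -179.07271828,   53.73421157]), np.float64(-2.781118406888544))
t: 15.55
eef_pos: [602.0, -161.6, 229.1]
tcp_rot: [3.139, -0.001, 0.72]
ft_force: [1.1, -1.6, 6.9]
opening: 0.251
[ 1.10416138 -1.57420476  6.89580996] [-0.48106685 -0.36421026  0.13534234] [ 601.97235521 -161.64383562  229.11816869]
(18, array([ 553.92841134, -177.817706  ,   52.75628297]), np.float64(-2.817412483366487))
```

```bash
python3 -m inch '{"hand":[0,0,0,0,0],"delta_pos":[[0,0,0],[0,0,0],[0,0,0],[0,0,0],[0,0,0]],"turn":[0.04,0.04,0,0,0]}'
python3 - <<'E'
from h import *
s=env.state(); print(s['ft_force'],s['moment'],s['eef_pos'])
im,d=viewer.read_camera('scene'); save('scene14',im); np.save('scene14.npy',d); print(finger('scene',im,d))
im,d=viewer.read_camera('wrist'); save('wrist14',im)
E
```

```text
t: 16.1
eef_pos: [602.0, -161.7, 229.2]
tcp_rot: [3.138, -0.001, 0.64]
ft_force: [0.7, -1.8, 6.9]
opening: 0.25
[ 0.66480441 -1.78677359  6.89619906] [-0.57614151 -0.3049967   0.3154302 ] [ 601.98537816 -161.74150817  229.16381252]
(17, array([ 554.74123064, -177.65885098,   52.99034654]), np.float64(-2.815194333698275))
```

View pics/wrist14.png

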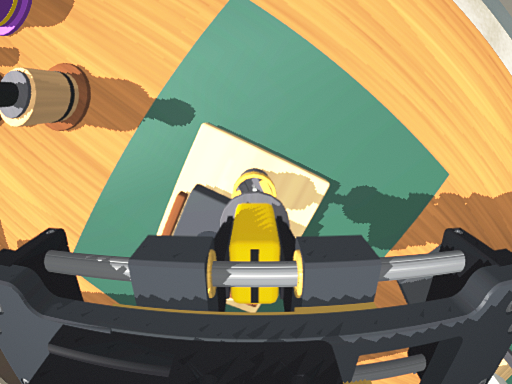

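```bash
python3 -m inch '{"hand":[0,0,0,0,0,0,0,0,0,0,0,0,0],"delta_pos":[[0,0,0],[0,0,0],[0,0,0],[0,0,0],[0,0,-0.3],[0,0,-0.5],[0,0,-1],[0,0,-2],[0,0,-3],[0,0,-3],[0,0,-3],[0,0,-1.2],[0,0,0]],"turn":[-0.08,-0.08,-0.08,0,0,0,0,0,0,0,0,0,0]}'
python3 - <<'E'
from h import *
s=env.state(); print(s['ft_force'],s['moment'],s['eef_pos'],s['tcp_rot'])
im,d=viewer.read_camera('scene'); save('scene15',im); np.save('scene15.npy',d); print(finger('scene',im,d))
save('sc15c',cv2.resize(im[140:290,110:250],None,fx=4,fy=4,interpolation=cv2.INTER_CUBIC))
W=cloud('scene',d); m=(np.hypot(W[...,0]-601,W[...,1]+162)<40)&(W[...,2]>150)&(W[...,2]<285)
for a in range(180,285,10):
    q=W[m&(W[...,2]>=a)&(W[...,2]<a+10)]
    if len(q): print(a,len(q),q.mean(0))
E
```

```text
t: 17.5
eef_pos: [601.3, -161.1, 369.5]
tcp_rot: [3.14, -0.001, 0.88]
ft_force: [0.3, -0.5, -2.2]
opening: 0.25
[ 0.30447723 -0.48652295 -2.21392173] [-0.09263861 -0.03424603 -0.0064454 ] [ 601.25894033 -161.13580904  369.51495642] [ 3.13962859e+00 -6.10833837e-04  8.79832555e-01]
(37, array([ 554.56533991, -173.95018534,   57.4365124 ]), np.float64(-2.8897038399370327))
190 7 [ 601.4092153  -163.73370256  198.11406704]
200 17 [ 602.82269382 -163.55463045  205.33245233]
210 20 [ 604.37708063 -163.87751162  214.76510063]
220 17 [ 604.18828138 -163.89708216  224.76088114]
230 18 [ 604.69819414 -164.85785367  234.23592647]
240 22 [ 604.75141852 -164.04824361  244.74893164]
250 15 [ 605.27315882 -164.291204    254.04752706]
270 131 [ 613.31636274 -165.83193457  276.95120579]
280 31 [ 610.9462656  -163.18908625  283.00535338]
```

View pics/sc15c.png

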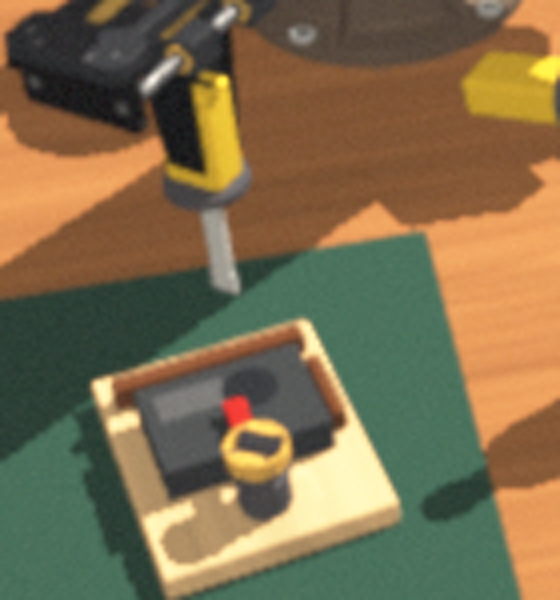

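```bash
python3 -m inch '{"hand":[0,0,0,0,0,0,0,0,0,0,0,0,0,0,0,0,0,0,0,0],"delta_pos":[[0,0,0],[0,0,0],[0,0,0],[0,0,0],[0,0,0],[0,0,0],[3.08,-1.29,0],[3.08,-1.29,0],[3.08,-1.29,0],[3.08,-1.29,0],[3.08,-1.29,0],[3.08,-1.29,0],[3.08,-1.29,0],[3.08,-1.29,0],[3.08,-1.29,0],[3.08,-1.29,0],[3.08,-1.29,0],[3.08,-1.29,0],[0,0,0],[0,0,0]],"turn":[-0.124,-0.124,-0.124,-0.124,-0.124,0,0,0,0,0,0,0,0,0,0,0,0,0,0,0]}'
python3 - <<'E'
from h import *
s=env.state(); print(s['eef_pos'],s['tcp_rot'])
im,d=viewer.read_camera('scene'); save('scene16',im); np.save('scene16.npy',d)
save('sc16c',cv2.resize(im[100:250,240:380],None,fx=4,fy=4,interpolation=cv2.INTER_CUBIC))
W=cloud('scene',d); m=(np.hypot(W[...,0]-472,W[...,1]-218)<40)&(W[...,2]>150)&(W[...,2]<285)
for a in range(180,265,10):
    q=W[m&(W[...,2]>=a)&(W[...,2]<a+10)]
    if len(q): print(a,len(q),q.mean(0))
m=(np.hypot(W[...,0]-472,W[...,1]-218)<45)&(W[...,2]>86)&(W[...,2]<95)
Q=W[m][:,:2].astype(np.float32); print('stand',len(Q),W[m].mean(0),cv2.minEnclosingCircle(Q),Q.min(0),Q.max(0))
im,d=viewer.read_camera('wrist'); save('wrist16',im)
im,d=viewer.read_camera('top'); save('top16',im)
E
```

```text
t: 19.55
eef_pos: [472.7, 218.8, 367.3]
tcp_rot: [-3.14, 0.001, 1.499]
ft_force: [-0.1, 0.3, -1.7]
opening: 0.25
[472.70553279 218.81043247 367.29514032] [-3.14019003e+00  8.56002374e-04  1.49860104e+00]
190 9 [471.86709829 215.83132004 196.50655766]
200 17 [473.12260506 214.54569838 204.63027402]
210 16 [477.18896652 213.35242302 215.39747129]
220 15 [476.2996044  213.69365096 224.80199095]
230 18 [475.49755815 213.06269732 234.31783798]
240 18 [474.1210349  212.8673351  244.67938813]
250 11 [476.27705598 213.76660323 253.93412438]
260 3 [488.94346789 211.01826895 268.83843037]
stand 218 [473.85883235 215.6861366   90.93060277] ((470.9713439941406, 213.42881774902344), 33.5806770324707) [441.87802 186.63905] [503.00543 246.51039]
```

View pics/sc16c.png

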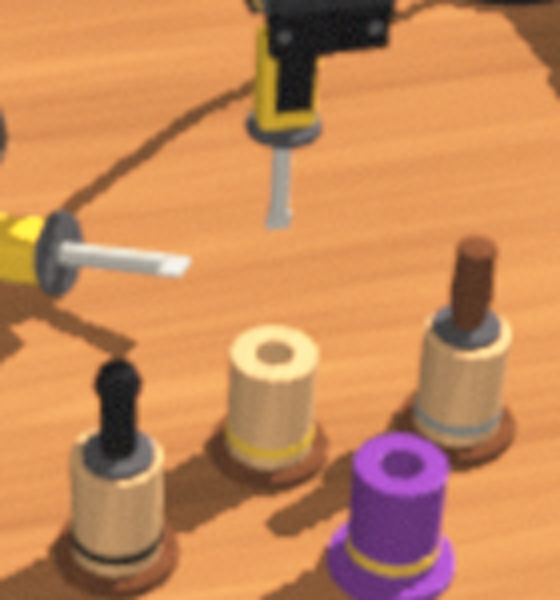

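View pics/wrist16.png

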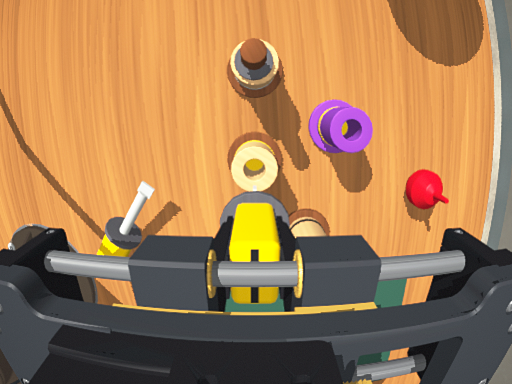

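```bash
python3 -m inch '{"hand":[0,0,0,0,0,0,0],"delta_pos":[[0.2,0,0],[0,0,2],[0,0,3],[0,0,3],[0,0,1.4],[0,0,0],[0,0,0]],"turn":[0,0,0,0,0,0,0]}'
python3 - <<'E'
from h import *
s=env.state(); print(s['eef_pos'],s['tcp_rot'],s['ft_force'])
im,d=viewer.read_camera('scene'); save('scene17',im); np.save('scene17.npy',d)
save('sc17c',cv2.resize(im[130:230,260:350],None,fx=6,fy=6,interpolation=cv2.INTER_CUBIC))
E
```

```text
t: 20.4
eef_pos: [473.7, 220.2, 274.6]
tcp_rot: [3.141, -0.0, 1.499]
ft_force: [0.2, -0.6, -1.6]
opening: 0.255
[473.68632367 220.21309647 274.63531282] [ 3.14133124e+00 -3.00271022e-05  1.49888362e+00] [ 0.23985864 -0.59499479 -1.61209324]
```

View pics/sc17c.png

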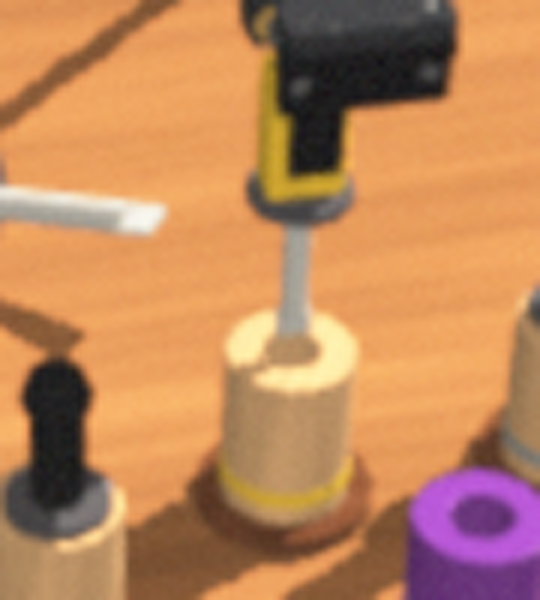

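```bash
python3 -m inch '{"hand":[0,0,0,0,0,0,0,0],"delta_pos":[[0,-0.1,0.5],[0,0,1],[0,0,1.5],[0,0,1.5],[0,0,1.5],[0,0,1.5],[0,0,0.5],[0,0,0]],"turn":[0,0,0,0,0,0,0,0]}'
python3 - <<'E'
from h import *
s=env.state(); print(s['eef_pos'],s['tcp_rot'],s['ft_force'],s['moment'])
im,d=viewer.read_camera('scene'); save('scene18',im); np.save('scene18.npy',d)
save('sc18c',cv2.resize(im[130:230,260:350],None,fx=6,fy=6,interpolation=cv2.INTER_CUBIC))
E
```

```text
t: 21.25
eef_pos: [472.1, 220.5, 193.6]
tcp_rot: [-3.14, 0.001, 1.5]
ft_force: [0.8, -0.5, -2.5]
opening: 0.25
[472.08058535 220.45816942 193.59160667] [-3.14046996e+00  5.70720871e-04  1.49975442e+00] [ 0.75833837 -0.46533196 -2.48686148] [-0.03757335 -0.08533557 -0.01253979]
```

View pics/sc18c.png

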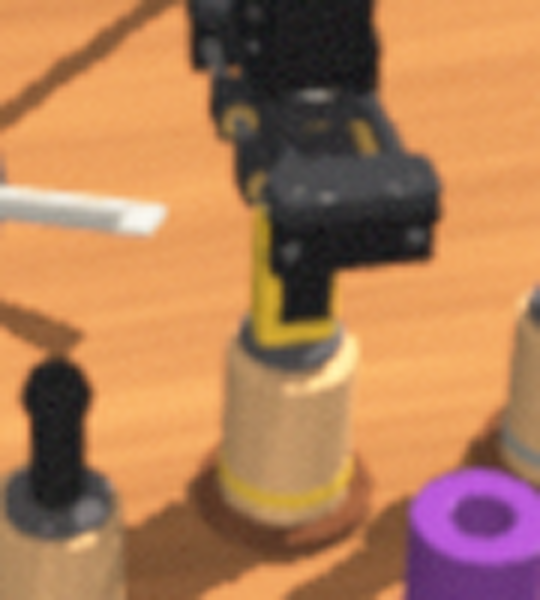

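```bash
python3 -m inch '{"hand":[0,0,0,0],"delta_pos":[[0,0,0.2],[0,0,0.15],[0,0,0],[0,0,0]],"turn":[0,0,0,0]}'
```

```text
t: 21.7
eef_pos: [472.3, 220.5, 190.9]
tcp_rot: [3.141, -0.0, 1.5]
ft_force: [0.1, 0.2, -2.0]
opening: 0.249
```

```bash
python3 -m inch '{"hand":[0,0,0,0],"delta_pos":[[0,0,0.1],[0,0,0.1],[0,0,0],[0,0,0]],"turn":[0,0,0,0]}'
```

```text
t: 22.1
eef_pos: [472.3, 220.5, 189.2]
tcp_rot: [3.141, -0.0, 1.5]
ft_force: [-1.9, -0.2, 5.8]
opening: 0.255
```

```bash
python3 -m inch '{"hand":[0.35,0.5,0.7,0.9,1,1,1,1],"delta_pos":[[0,0,0],[0,0,0],[0,0,0],[0,0,0],[0,0,0],[0,0,0],[0,0,0],[0,0,0]],"turn":[0,0,0,0,0,0,0,0]}'
python3 -m inch '{"hand":[1,1,1,1,1,1,1,1],"delta_pos":[[0,0,-1],[0,0,-2],[0,0,-3],[0,0,-3],[0,0,-3],[-3,0,0],[-3,0,0],[0,0,0]],"turn":[0,0,0,0,0,0,0,0]}'
python3 - <<'E'
from h import *
T=np.array(viewer.get_calibration('wrist')['T']); s=env.state(); print(s['eef_pos'],s['ft_force'])
im,d=viewer.read_camera('wrist'); save('wrist19',im); K=viewer.get_calibration('wrist'); W=fcloud(d,T,K)
near=np.hypot(W[...,0]-472,W[...,1]-218)<50
for a,b in((86,93),(93,99),(150,170)):
    Q=W[near&(W[...,2]>a)&(W[...,2]<b)]
    if len(Q)>5: print(a,b,len(Q),Q.mean(0),cv2.minEnclosingCircle(Q[:,:2].astype(np.float32)))
im,d=viewer.read_camera('scene'); save('scene19',im); print(finger('scene',im,d))
save('sc19c',cv2.resize(im[110:300,120:400],None,fx=2.8,fy=2.8,interpolation=cv2.INTER_CUBIC))
W=cloud('scene',d); m=(W[...,2]>60)&(W[...,2]<90)&(np.hypot(W[...,0]-601,W[...,1]+162)<22); print('head z',np.percentile(W[m][:,2],[50,80,95]))
E
```

```text
t: 22.9
eef_pos: [472.3, 220.5, 188.7]
tcp_rot: [3.142, 0.0, 1.5]
ft_force: [-0.1, -0.9, 0.2]
opening: 0.872
t: 23.7
eef_pos: [467.6, 158.6, 309.7]
tcp_rot: [3.141, 0.0, 1.498]
ft_force: [0.5, -0.4, -0.2]
opening: 1.002
[467.60241707 158.60798278 309.72185131] [ 0.49607916 -0.39677621 -0.17780341]
86 93 724 [472.25414288 222.94958699  90.550137  ] ((471.71478271484375, 219.1185302734375), 30.05382537841797)
93 99 502 [471.66192355 224.23446059  96.74488735] ((471.73785400390625, 221.36904907226562), 25.18248748779297)
150 170 1257 [471.84060032 219.42638946 160.20792065] ((471.5037536621094, 219.1736297607422), 19.72109603881836)
(38, array([ 554.7712827 , -174.10232573,   57.22213561]), np.float64(-2.885546445867633))
head z [70.72834424 73.39815246 75.41775269]
```

View pics/sc19c.png

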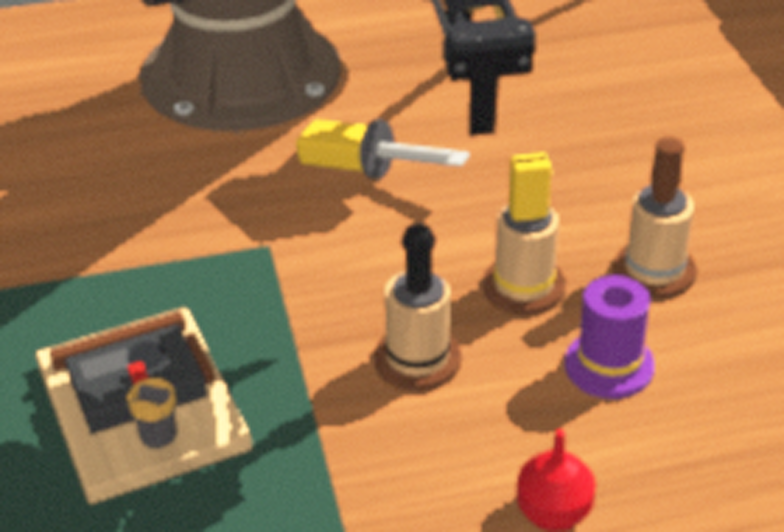

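View pics/wrist19.png

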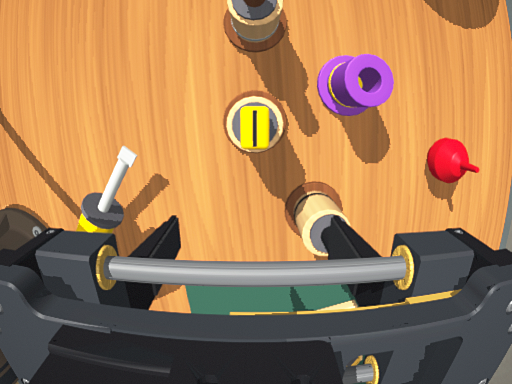

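The driver hangs in its yellow-banded stand with the guard at 96.7 mm and its top at 160.2 mm, both as they should be. The red finger is over the stone and the gripper is clear, so I hand the job in.

Run:
```python
from h import *
print(ticket.job_done())
```

```text
the job is handed in; nothing more can be done
None
```

I turned the brass screw to its stop with the yellow screwdriver, put the driver back in its yellow-banded stand, and handed the job in at about 24 s. `job_done` reports no verdict, so the result below rests on my own checks.

**What I did**
- I took the driver from its stand and seated the blade in the slot. I pushed the screw down with about 9 N, which is roughly 3.5 to 4 mm.
- I turned clockwise by about 1.6 rad at the tool, keeping 7 to 9 N on the spring. At the end the torque rose from about 0.03 to 0.3 N m and the finger stopped moving, so the screw was on its stop.
- I backed the blade off inside its play, lifted it out, lowered the driver into its stand until the guard met the rim, and let go.

**What the last checks showed**
- **Screw:** the red finger is over the stone. In the scene camera it swung about 1.28 rad from its start position. Using the top camera's start angle instead gives about 1.2 rad. I could not read the joint directly.
- **Spring:** the top of the screw head measured 71 to 75 mm, against 72 mm when free. That scatter is too coarse to prove it is within 1 mm, but nothing was touching the screw.
- **Driver:** it hangs upright, with the guard's top at 96.7 mm and the handle top at 160.2 mm. Its axis is about 1 to 3 mm from the stand's.
- **Other tools:** the chisel and burnisher look unmoved in the pictures, but I did not measure them again. The gripper was open and clear of everything.

**Things that did not match**
- **Look-alike driver:** the larger yellow one, which stood loose on its blade tip, had fallen over by the time I lowered to grip the driver. I did not feel any contact in the force readings. It is still on the table.
- **Grip force:** the interface fixes it at half the maximum, about 30 N, below the 80 N advised. I saw no sign of slipping.

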